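# Put the stacked coin capsules away in the coin box

## Robot

A 6-joint arm with a two-finger parallel gripper is mounted at the origin on the work surface. World frame = base frame: x ahead of the robot, y to its left, z up, the work surface at z = 0. Lengths are in m, angles in rad, forces in N, time in s.
With the tool pointing down it reaches from about 0.325 to 0.9 m from the base axis. Payload 6.1 kg.
Tool frame: the origin (TCP) lies midway between the tips of the shut fingers; the grasp point (between the pads) lies 19 mm behind it; x points along the fingers, y is the direction in which the jaws open and shut, and the axes are right-handed (so a half turn about x gives the same grasp; the last joint's range is limited). The gripper opens to 85 mm and grips with 20 to 120 N. Pads are 22 mm wide; open, the fingers measure 114 mm over their backs; the gripper's body (76 mm by 85 mm) begins 54 mm behind the grasp point. The pads swing forward as they close: fully open they stand 13 mm farther back than shut.
Start: joints at [-1.278, 0.22, 1.526, -0, 1.395, -0.126], TCP at [0.254, -0.571, 0.231] pointing down, gripper open.
Joint ranges: [-2.98, 2.98], [-0.91, 2.08], [0.09, 2.57], [-1.24, 4.39], [0.2, 2.65], [-2.68, 2.68]. Speed limits (rad/s): [2.57, 2.57, 3.01, 3.14, 3.14, 3.14].

## Interface

Orientations are given as [roll, pitch, yaw] about the fixed x, y, z axes, in that order (R = Rz(yaw) Ry(pitch) Rx(roll)).
In Python, from plant import movep, move_l, set_joints, gripper_to, hold, inverse_kinematics, observe, get_image, get_calibration, Unreachable, job_done gives the robot as it stands. Calls block until the motion is done:
- movep(position, orientation): joint-space move of the TCP to a pose.
- move_l(position, feed=0.15, rotation=None, max_force=None): straight line of the TCP; rotation=None keeps the orientation; feed is the mean speed in m/s. With max_force (N) it stops when the force on the tool has changed by that much, and returns True; else False.
- set_joints(angles): joint-space move.
- gripper_to(opening, f_grip=None): finger opening in m; f_grip is the grip in N (None keeps the last); returns when the fingers have stopped.
- hold(seconds).
- inverse_kinematics(position, orientation): joint angles nearest the present ones, or None.
- observe(): the state.
- get_image(name): name is "scene" or "side" or "wrist"; returns (picture, depth): 480x640x3 uint8, red, green, blue; 480x640 float32, m along the optical axis (not along the pixel's ray), 0 where there is no reading.
- get_calibration(name): a dict with "intrinsics" (3x3 intrinsics, pixels), "dist_coeffs" ([k1, k2, p1, p2, k3] as OpenCV has them; the pictures are not rectified), "world_from_camera" (4x4, takes a point from camera to world coordinates). Camera axes: x right, y down, z forward; pixel columns grow to the right and rows downward; lengths in m; the calibration is good to about 2 mm. A picture is of the moment at which its call begins: read the wrist's pose just before it. get_calibration takes no time and is no camera call; for the wrist camera it gives the pose at the moment of the call.
A pose or a line that the arm cannot do raises Unreachable and nothing moves.
- job_done(): hands the job in, once; it reports no verdict.
The state is a dict: "time_s": time; "q": joint angles; "joint_velocities": joint speeds; "joint_torque": joint torques, N m; "eef_pos": TCP position; "tcp_rot": TCP orientation; "ft_force": force on the tool from outside, world axes, zero at the start; "torque": the same for the moment, N m; "opening": finger opening in m.
Only numpy, scipy, OpenCV 4.12 (cv2) and the standard library are available. Lean on these libraries where they do the work, as an engineer would, in place of code of your own. Each camera call takes 0.05 s, during which the arm holds its last target.

## Task

Take the stack of coin capsules on the silver tray apart and put each capsule away in the open coin box, lying flat, coin face up, in the compartment of its size: the smallest capsule in the smallest compartment, and so on up to the largest. They are glass, so keep them level on the way and set them down rather than dropping them, and do not disturb the loupe or the scale.

Things in the scene. Friction and masses are not known exactly. Their poses are not given: they have to be found in the camera images.
- capsule_xl: the largest coin capsule: a flat clear disc, black ring and silver coin inside, 67 mm in diameter, 10 mm thick, rigid; it starts at the bottom of the stack, on the floor (4 mm above the shelf) of a round fixed tray 208 mm across with a 10 mm high rim, within 20 mm of its middle, capsules centred on one another within about 3 mm. Origin: centre of its underside; z up, through the face of the coin
- capsule_large: the second largest coin capsule: a flat clear disc, black ring and silver coin inside, 52 mm in diameter, 10 mm thick, rigid; it starts second from the bottom of the stack, on the largest capsule, capsules centred on one another within about 3 mm. Origin: centre of its underside; z up, through the face of the coin
- capsule_medium: the second smallest coin capsule: a flat clear disc, black ring and silver coin inside, 37 mm in diameter, 10 mm thick, rigid; it starts third from the bottom of the stack, on the second largest, capsules centred on one another within about 3 mm. Origin: centre of its underside; z up, through the face of the coin
- capsule_small: the smallest coin capsule: a flat clear disc, black ring and silver coin inside, 22 mm in diameter, 10 mm thick, rigid; it starts on top of the stack, capsules centred on one another within about 3 mm. Origin: centre of its underside; z up, through the face of the coin
- insert_xl: insert with the largest compartment: fixed rosewood square, 96 x 96 x 18 mm, in one quarter of the fixed open coin box (box wall tops 1 mm above it, 24 mm above the shelf). In its middle a square pale-lined compartment, 81 x 81 mm, only 4 mm deep. Origin: centre of its underside, 5 mm above the shelf; compartment floor at z = 14 mm, top face at z = 18 mm; x, y along its sides
- insert_large: insert with the second largest compartment: fixed rosewood square, 96 x 96 x 18 mm, in one quarter of the fixed open coin box (box wall tops 1 mm above it, 24 mm above the shelf). In its middle a square pale-lined compartment, 66 x 66 mm, only 4 mm deep. Origin: centre of its underside, 5 mm above the shelf; compartment floor at z = 14 mm, top face at z = 18 mm; x, y along its sides
- insert_medium: insert with the second smallest compartment: fixed rosewood square, 96 x 96 x 18 mm, in one quarter of the fixed open coin box (box wall tops 1 mm above it, 24 mm above the shelf). In its middle a square pale-lined compartment, 51 x 51 mm, only 4 mm deep. Origin: centre of its underside, 5 mm above the shelf; compartment floor at z = 14 mm, top face at z = 18 mm; x, y along its sides
- insert_small: insert with the smallest compartment: fixed rosewood square, 96 x 96 x 18 mm, in one quarter of the fixed open coin box (box wall tops 1 mm above it, 24 mm above the shelf). In its middle a square pale-lined compartment, 36 x 36 mm, only 4 mm deep. Origin: centre of its underside, 5 mm above the shelf; compartment floor at z = 14 mm, top face at z = 18 mm; x, y along its sides
- loupe: bystander: nickel loupe on a stand, a round base 72 mm across with a post and a lens ring at 85 mm height; loose. Origin: centre of its underside
- scale: bystander: black pocket scale, 75 x 125 x 19 mm, lying flat; loose. Origin: centre of its underside

How it is judged:
By the outcome, as a careful person would: the job done as asked, in the order asked, and still so for the second after the job is handed in, with the robot touching nothing.
It also fails if it takes over 102 s, if anything falls off the work surface, if the arm or the gripper's body presses on something with over 40 N, if the wrist force passes 120 N, or if a joint passes its speed limit or range.

## Working session

There is one attempt and no reset: what is moved stays moved. The work goes in short steps, each a Python script; the robot and the scene stay as the last script left them, time stands still between calls to the robot, and variables do not carry over. Pictures are saved under pics/ and viewed, and the job is handed in when it is done.

```bash
ls; mkdir -p pics; python3 - <<'E'
from plant import *
import cv2
for n in ["scene","side","wrist"]:
    im,d=get_image(n); cv2.imwrite(f"pics/{n}0.png",im[:,:,::-1])
    c=get_calibration(n); print(n,c["intrinsics"],c["dist_coeffs"],c["world_from_camera"])
print(observe())
E
```

```text
pics
scene [[621.12853275   0.         325.4067826 ]
 [  0.         621.12853275 241.35528669]
 [  0.           0.           1.        ]] [-0.13071529  0.          0.          0.          0.        ] [[ 0.25109678  0.56178895 -0.7882535   1.66114539]
 [ 0.96789405 -0.15537009  0.19758857 -0.31123814]
 [-0.01146794 -0.81255973 -0.58276511  0.92095348]
 [ 0.          0.          0.          1.        ]]
side [[576.82562868   0.         324.6822649 ]
 [  0.         576.82562868 238.24423963]
 [  0.           0.           1.        ]] [-0.05973124  0.          0.          0.          0.        ] [[-0.8941566  -0.3129054   0.32027204 -0.01535471]
 [-0.44729596  0.65658451 -0.60730808  0.99779929]
 [-0.02025568 -0.68628492 -0.7270507   1.24219659]
 [ 0.          0.          0.          1.        ]]
wrist [[417.87155683   0.         321.89820371]
 [  0.         417.87155683 237.36429132]
 [  0.           0.           1.        ]] [0.02709827 0.         0.         0.         0.        ] [[ 0.40669394 -0.8645605  -0.29518668  0.33083547]
 [-0.91356231 -0.3855807  -0.12935005 -0.53562749]
 [-0.00198734  0.32227731 -0.94664322  0.37222476]
 [ 0.          0.          0.          1.        ]]
{'time_s': 0.15, 'q': array([-1.27815775e+00,  2.21057983e-01,  1.52735417e+00, -2.06784439e-05,
        1.39471387e+00, -1.26101332e-01]), 'joint_velocities': array([ 0.00040455, -0.00193389, -0.00477258,  0.00070442,  0.00079771,
        0.00049074]), 'joint_torque': array([ 7.36897855e-04, -4.97485864e+01, -3.89901924e+01, -2.17129409e-04,
        7.13034882e-03, -5.10392155e-06]), 'eef_pos': array([ 0.25398275, -0.57054891,  0.23043939]), 'tcp_rot': array([-1.68362499,  1.56926282,  1.8767112 ]), 'ft_force': array([0.21138068, 0.4371562 , 0.68883331]), 'torque': array([0.0259292 , 0.04378559, 0.0240128 ]), 'opening': 0.08532464218088254}
```

View pics/scene0.png

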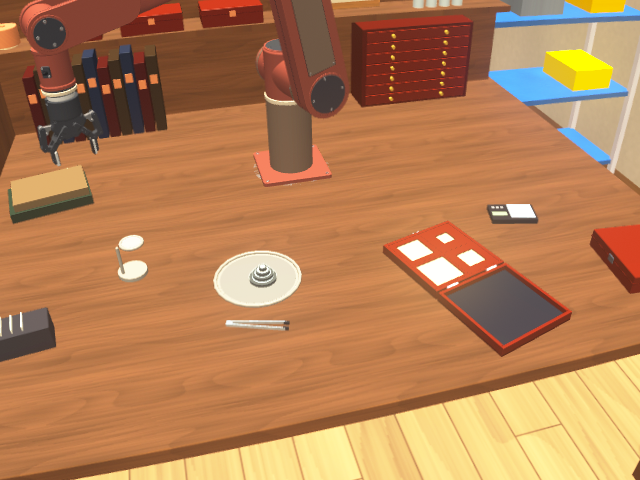

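View pics/side0.png

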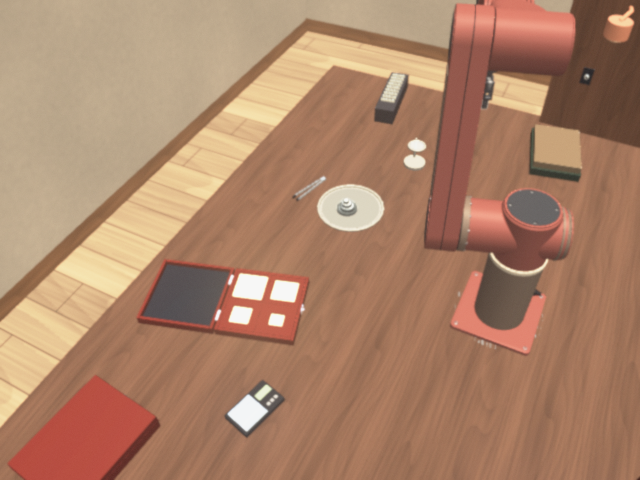

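View pics/wrist0.png

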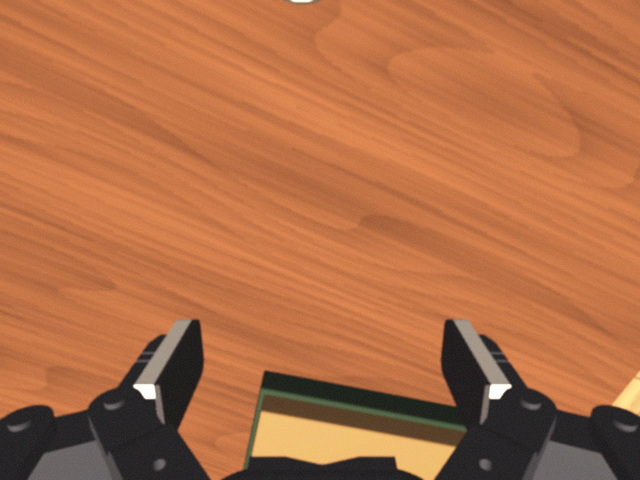

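Stack at scene (262,275) on the tray. Box compartments in scene: XL (440,271), large (415,250), medium (471,258), small (445,238). Loupe is at (130,260), scale at (512,213).

```bash
cat > h.py <<'E'
from plant import *
import numpy as np, cv2
from scipy.spatial.transform import Rotation as R
def p2w(c,uv,z):
    uv=np.array(uv,float).reshape(-1,1,2)
    n=cv2.undistortPoints(uv,c["intrinsics"],np.array(c["dist_coeffs"]))[:,0]
    T=c["world_from_camera"]; d=np.c_[n,np.ones(len(n))]@T[:3,:3].T; o=T[:3,3]
    z=np.broadcast_to(z,(len(n),))
    return o+d*((z-o[2])/d[:,2])[:,None]
def w2p(c,P):
    T=np.linalg.inv(c["world_from_camera"]); P=np.array(P,float).reshape(-1,3)
    return cv2.projectPoints(P,cv2.Rodrigues(T[:3,:3])[0],T[:3,3],c["intrinsics"],np.array(c["dist_coeffs"]))[0][:,0]
# tool down: x tool = -z; jaw axis y tool at world angle a
def down(a):
    y=np.array([np.cos(a),np.sin(a),0]); x=np.array([0,0,-1.]); z=np.cross(x,y)
    return R.from_matrix(np.c_[x,y,z]).as_euler('xyz')
E
python3 - <<'E'
from h import *
s=get_calibration("scene"); d=get_calibration("side")
for n,a,b,z in [("stack",(262,270),(346,204),.044),("xl",(440,271),(250,287),.019),("L",(415,250),(285,292),.019),("M",(471,258),(240,316),.019),("S",(445,238),(277,321),.019),("loupe",(133,270),(414,162),.005),("scale",(512,213),(255,408),.019)]:
    print(n,p2w(s,[a],z).round(4),p2w(d,[b],z).round(4))
o=observe(); r=R.from_euler('xyz',o["tcp_rot"]).as_matrix(); print(r)
T=get_calibration("wrist")["world_from_camera"]; print(r.T@(T[:3,3]-o["eef_pos"]), r.T@T[:3,:3])
E
```

```text
stack [[ 0.545  -0.1817  0.044 ]] [[ 0.518  -0.1582  0.044 ]]
xl [[0.6278 0.2231 0.019 ]] [[0.6251 0.226  0.019 ]]
L [[0.5346 0.1966 0.019 ]] [[0.5309 0.1996 0.019 ]]
M [[0.6012 0.3153 0.019 ]] [[0.598  0.3198 0.019 ]]
S [[0.5073 0.288  0.019 ]] [[0.5032 0.2913 0.019 ]]
loupe [[ 0.4132 -0.4797  0.005 ]] [[ 0.4161 -0.4803  0.005 ]]
scale [[0.4483 0.5093 0.019 ]] [[0.428  0.5251 0.019 ]]
[[-4.61839583e-04  4.06612522e-01 -9.13600593e-01]
 [ 1.46230865e-03 -9.13599439e-01 -4.06612748e-01]
 [-9.99998824e-01 -1.52375591e-03 -1.72656625e-04]]
[-0.14176962 -0.00087096 -0.08443667] [[ 4.63600022e-04 -3.22441481e-01  9.46589286e-01]
 [ 9.99999889e-01  2.34107986e-04 -4.10012928e-04]
 [-8.93989361e-05  9.46589371e-01  3.22441553e-01]]
```

```bash
python3 - <<'E'
from h import *
a0=np.deg2rad(16.2)
for k in range(4):
    a=a0+k*np.pi/2
    for p in [(.535,-.17,.2),(.57,.256,.25)]:
        print(k,p,inverse_kinematics(list(p),list(down(a))))
E
```

```text
0 (0.535, -0.17, 0.2) [-0.44814568  0.09339295  1.72881787  0.          1.31938184 -0.73088901]
0 (0.57, 0.256, 0.25) [ 2.95999658e-01  2.08587953e-01  1.50513111e+00 -4.44089210e-16
  1.42787359e+00  1.32563187e-02]
1 (0.535, -0.17, 0.2) [-0.44814568  0.09339295  1.72881787  0.          1.31938184 -2.30168534]
1 (0.57, 0.256, 0.25) [ 2.95999658e-01  2.08587953e-01  1.50513111e+00 -4.44089210e-16
  1.42787359e+00 -1.55754001e+00]
2 (0.535, -0.17, 0.2) [-0.44814568  0.09339295  1.72881787  0.          1.31938184  2.41070364]
2 (0.57, 0.256, 0.25) None
3 (0.535, -0.17, 0.2) [-0.44814568  0.09339295  1.72881787  0.          1.31938184  0.83990731]
3 (0.57, 0.256, 0.25) [ 2.95999658e-01  2.08587953e-01  1.50513111e+00 -4.44089210e-16
  1.42787359e+00  1.58405265e+00]<sys>:0: UserWarning: Gimbal lock detected. Setting third angle to zero since it is not possible to uniquely determine all angles.
```

```bash
sed -i 's/^import numpy/import warnings; warnings.filterwarnings("ignore")\nimport numpy/' h.py; python3 - <<'E'
from h import *
import pickle
a=np.deg2rad(16.2)
def snap(n):
    c=get_calibration("wrist"); im,d=get_image("wrist"); cv2.imwrite(f"pics/{n}.png",im[:,:,::-1]); pickle.dump((c,im,d,observe()),open(f"{n}.pkl","wb"))
movep([.57,.256,.25],list(down(a))); hold(.2); snap("box"); t=observe()["time_s"]; print(t)
movep([.535,-.17,.18],list(down(a))); hold(.2); snap("stk"); print(observe()["time_s"],observe()["eef_pos"])
E
```

```text
3.5
5.3417 [ 0.53538847 -0.16924873  0.18010228]
```

View pics/box.png

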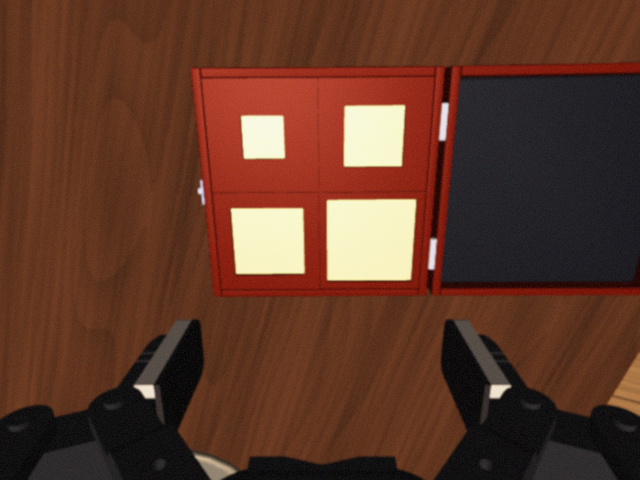

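View pics/stk.png

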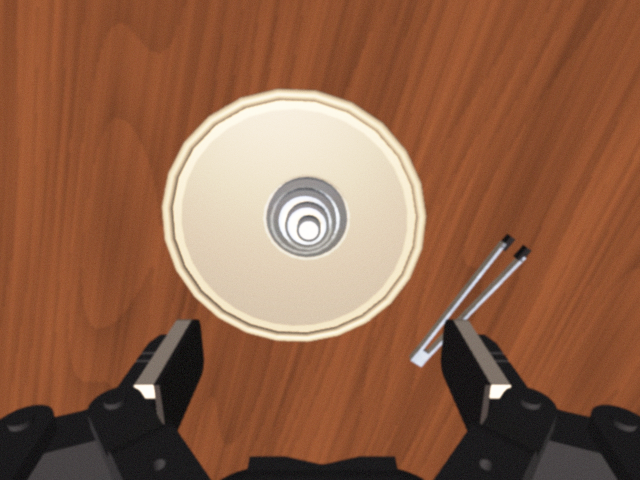

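Box view: small compartment (263,137), medium (374,136), large (268,241), XL (370,240). Stack view: capsules around (307,222), small one on top at (308,230). The picture also shows tweezers at about (465,300).

```bash
python3 - <<'E'
from h import *
import pickle
c,im,d,o=pickle.load(open("box.pkl","rb"))
g=cv2.cvtColor(im,cv2.COLOR_RGB2GRAY)
m=((im[...,2]>130)&(im[...,1]>180)).astype(np.uint8); m[:80]=0;m[320:]=0
cs,_=cv2.findContours(m,cv2.RETR_EXTERNAL,cv2.CHAIN_APPROX_NONE)
for k in cs:
    if cv2.contourArea(k)<500: continue
    r=cv2.minAreaRect(k)
    q=cv2.approxPolyDP(k,8,True)[:,0]
    W=p2w(c,q,.019); 
    sides=[np.linalg.norm(W[i]-W[(i+1)%len(W)]) for i in range(len(W))]
    e=W[1]-W[0]; print(W[:,:2].mean(0).round(4),np.round(sides,4),np.rad2deg(np.arctan2(e[1],e[0])).round(1), np.median(d[m>0]) )
    u=q.mean(0).astype(int); dd=d[u[1],u[0]]
    n=cv2.undistortPoints(u.reshape(1,1,2).astype(float),c["intrinsics"],np.array(c["dist_coeffs"]))[0,0]
    print("  depth pt",(c["world_from_camera"]@[n[0]*dd,n[1]*dd,dd,1]).round(4))
c,im,d,o=pickle.load(open("stk.pkl","rb"))
x0,y0=250,160
cr=cv2.resize(im[y0:y0+120,x0:x0+130],None,fx=6,fy=6,interpolation=cv2.INTER_CUBIC)
cv2.imwrite("pics/stkz.png",cr[:,:720][:600,:,::-1])
v,u=np.mgrid[0:480,0:640]
n=cv2.undistortPoints(np.c_[u.ravel(),v.ravel()].reshape(-1,1,2).astype(float),c["intrinsics"],np.array(c["dist_coeffs"]))[:,0]
P=np.c_[n,np.ones(len(n))]*d.reshape(-1,1); T=c["world_from_camera"]; P=P@T[:3,:3].T+T[:3,3]
for lo,hi in [(.002,.008),(.009,.018),(.019,.028),(.029,.038),(.039,.049)]:
    s=P[(P[:,2]>lo)&(P[:,2]<hi)&(np.hypot(P[:,0]-.535,P[:,1]+.16)<.09)&(d.ravel()>0)]
    print(lo,len(s),s.mean(0).round(4),np.median(s,0).round(4),s.min(0).round(4),s.max(0).round(4))
E
```

```text
[0.5352 0.1971] [0.063  0.0649 0.064  0.0644] -73.5 0.38949308
  depth pt [0.5341 0.1974 0.0176 1.    ]
[0.6277 0.2243] [0.078  0.0798 0.0778 0.0803] -72.9 0.38949308
  depth pt [0.6274 0.2256 0.018  1.    ]
[0.5084 0.2891] [0.0347 0.0345 0.0338 0.0351] -71.7 0.38949308
  depth pt [0.5081 0.2899 0.0181 1.    ]
[0.6002 0.3164] [0.05   0.0499 0.0497 0.0498] -164.0 0.38949308
  depth pt [0.5998 0.3173 0.0181 1.    ]
0.002 27494 [ 0.5277 -0.1625  0.0035] [ 0.5263 -0.1554  0.0034] [ 0.445 -0.25   0.002] [ 0.623 -0.086  0.008]
0.009 2986 [ 0.5368 -0.1541  0.012 ] [ 0.5362 -0.1567  0.0126] [ 0.4576 -0.2114  0.009 ] [ 0.6211 -0.0875  0.018 ]
0.019 1662 [ 0.5224 -0.1729  0.0231] [ 0.5191 -0.1692  0.0231] [ 0.4997 -0.2035  0.0192] [ 0.5509 -0.1516  0.0278]
0.029 1195 [ 0.5256 -0.1747  0.0331] [ 0.5238 -0.1726  0.0331] [ 0.5091 -0.1956  0.029 ] [ 0.545  -0.1588  0.038 ]
0.039 731 [ 0.5284 -0.1762  0.043 ] [ 0.5284 -0.1762  0.043 ] [ 0.5178 -0.188   0.0392] [ 0.5393 -0.166   0.045 ]
```

View pics/stkz.png

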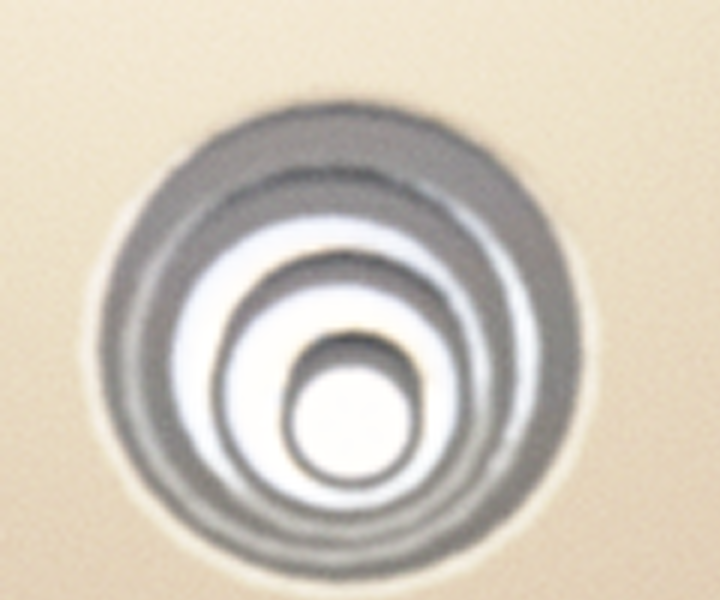

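```bash
cat >> h.py <<'E'
def cloud(c,d):
    v,u=np.mgrid[0:480,0:640]
    n=cv2.undistortPoints(np.c_[u.ravel(),v.ravel()].reshape(-1,1,2).astype(float),c["intrinsics"],np.array(c["dist_coeffs"]))[:,0]
    P=np.c_[n,np.ones(len(n))]*d.reshape(-1,1); T=c["world_from_camera"]; P=P@T[:3,:3].T+T[:3,3]
    P[d.ravel()<=0]=np.nan
    return P.reshape(480,640,3)
def tool(P,o):
    r=R.from_euler('xyz',o["tcp_rot"]).as_matrix(); return (P-o["eef_pos"])@r
def fingers(c,d,o):
    P=tool(cloud(c,d),o).reshape(-1,3)
    P=P[(P[:,0]>-.05)&(P[:,0]<.02)&(abs(P[:,1])<.07)&(abs(P[:,2])<.016)]
    out=[]
    for s in (-1,1):
        Q=P[P[:,1]*s>0]; x=np.percentile(Q[:,0],[50,90,97,99.5]); t=Q[Q[:,0]>x[2]-.003]
        out.append((len(Q),x.round(4),t.min(0).round(4),t.max(0).round(4)))
    return out
def snap():
    c=get_calibration("wrist"); o=observe(); im,d=get_image("wrist"); return c,im,d,o
E
python3 - <<'E'
from h import *
import pickle
for f in ("stk","box"):
    c,im,d,o=pickle.load(open(f+".pkl","rb"))
    for r in fingers(c,d,o): print(*r)
t=observe()["time_s"]
for w in (.07,.055,.04,.026):
    gripper_to(w); c,im,d,o=snap(); print(w,o["opening"],o["time_s"])
    for r in fingers(c,d,o): print(*r)
cv2.imwrite("pics/f26.png",im[:,:,::-1])
E
```

```text
5038 [-0.0353 -0.0198 -0.0156 -0.013 ] [-0.0186 -0.048  -0.0129] [-0.0116 -0.0408  0.0098]
5081 [-0.0355 -0.0198 -0.0157 -0.0132] [-0.0187  0.0434 -0.0129] [-0.0116  0.0511  0.0105]
5078 [-0.0353 -0.0199 -0.0156 -0.013 ] [-0.0186 -0.0513 -0.0125] [-0.0114 -0.041   0.0101]
5100 [-0.0354 -0.0198 -0.0157 -0.013 ] [-0.0186  0.0433 -0.0129] [-0.0118  0.0507  0.0103]
0.07 0.06990942898480919 5.65
4731 [-0.0326 -0.0154 -0.0108 -0.0074] [-0.0137 -0.046  -0.0129] [-0.0061 -0.0335  0.0112]
4703 [-0.0325 -0.0153 -0.0109 -0.0077] [-0.0139  0.036  -0.0129] [-0.006   0.0479  0.01  ]
0.055 0.054760864577734165 6.0
4932 [-0.0329 -0.013  -0.0078 -0.0045] [-0.0108 -0.0389 -0.0127] [-0.0027 -0.0262  0.0099]
4934 [-0.0328 -0.0131 -0.0079 -0.0041] [-0.0108  0.0285 -0.0128] [-0.0027  0.0409  0.0098]
0.04 0.03993841276704414 6.35
5066 [-0.035  -0.0121 -0.0063 -0.0022] [-0.0093 -0.031  -0.0127] [-0.0007 -0.0187  0.0101]
5140 [-0.0348 -0.0118 -0.0063 -0.0025] [-0.0093  0.0208 -0.013 ] [0.0004 0.0335 0.0101]
0.026 0.02615842654652435 6.6917
5053 [-0.0366 -0.0121 -0.0061 -0.0015] [-0.0091 -0.0248 -0.0127] [ 0.0006 -0.0118  0.0093]
5105 [-0.0364 -0.0119 -0.0061 -0.0017] [-0.009   0.0139 -0.0128] [0.0013 0.0271 0.0101]
```

View pics/f26.png

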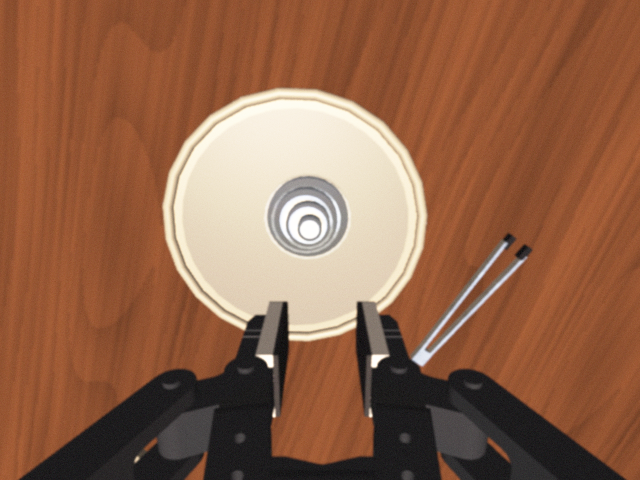

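Fingertip retraction measured against opening fits an arc of radius 57 mm. The wrist camera shows a bias of about 1.2 mm along the jaw axis, which I'll correct. Next is the small capsule.

```bash
cat >> h.py <<'E'
A=np.deg2rad(16.3); Y=np.array([np.cos(A),np.sin(A)]); Z=np.array([np.sin(A),-np.cos(A)])
BIAS=.0012*Y-.0014*Z
INS={k:np.array(v)-np.array([.0006,.0012]) for k,v in dict(xl=(.6277,.2243),large=(.5352,.1971),medium=(.6002,.3164),small=(.5084,.2891)).items()}
DIA=dict(xl=.067,large=.052,medium=.037,small=.022)
UND=dict(xl=.004,large=.014,medium=.024,small=.034)
TIP=.0053
def ret(w):
    L=57.15; s=(w*500-5.9)/L; return (56.85-L*np.sqrt(1-s*s))/1000
def layer(c,d,k,near):
    P=cloud(c,d).reshape(-1,3); top=UND[k]+.009
    s=P[(abs(P[:,2]-top)<.0035)&(np.hypot(P[:,0]-near[0],P[:,1]-near[1])<DIA[k]/2+.006)]
    (x,y),r=cv2.minEnclosingCircle((s[:,:2]*1000).astype(np.float32))
    return np.array([x,y])/1000,r*2/1000,len(s),s[:,:2].mean(0)
def pick(k,xy,open_=None,f=25):
    w=DIA[k]; o=open_ or w+.010
    E=list(down(A)); z=UND[k]+TIP+ret(w)
    gripper_to(o)
    move_l([*xy,z+.03],feed=.15,rotation=E); hold(.15)
    hit=move_l([*xy,z],feed=.04,max_force=8); hold(.15)
    p=observe(); print("at",p["eef_pos"].round(4),"want",np.round([*xy,z],4),"hit",hit)
    gripper_to(w-.004,f_grip=f); hold(.2); p=observe(); print("grip",p["opening"].round(4),p["ft_force"].round(2),p["time_s"])
def lift(h=.05):
    p=observe()["eef_pos"]; move_l([p[0],p[1],p[2]+h],feed=.06)
def place(k,dxy=(0,0)):
    w=DIA[k]; E=list(down(A)); xy=INS[k]+dxy; z=.019+TIP+ret(w)
    move_l([*xy,z+.05],feed=.2); hold(.1)
    move_l([*xy,z+.008],feed=.06); hold(.2)
    hit=move_l([*xy,z-.0008],feed=.015,max_force=3)
    p=observe(); print("placed at",p["eef_pos"].round(4),"want",np.round([*xy,z],4),"hit",hit,p["ft_force"].round(2),"open",p["opening"].round(4))
    hold(.15); gripper_to(w+.007); hold(.1)
    move_l([*xy,z+.06],feed=.08)
E
python3 - <<'E'
from h import *
import pickle
c,im,d,o=pickle.load(open("stk.pkl","rb"))
for k in DIA: print(k,layer(c,d,k,(.5284,-.1765)))
print(observe()["eef_pos"])
xy=np.array([.5284,-.1766])-BIAS; print(xy)
pick("small",xy); lift()
c,im,d,o=snap(); cv2.imwrite("pics/s1.png",im[:,:,::-1]); im,_=get_image("scene"); cv2.imwrite("pics/s1s.png",cv2.resize(im[180:330,180:380],None,fx=4,fy=4)[:,:,::-1]); print(o["opening"])
E
```

```text
xl (array([ 0.52647711, -0.17811975]), 0.06715705108642578, 1986, array([ 0.52775377, -0.17306336]))
large (array([ 0.52523462, -0.17744643]), 0.052219905853271485, 1640, array([ 0.52239626, -0.17309261]))
medium (array([ 0.52717297, -0.17717212]), 0.03706960678100586, 1174, array([ 0.5256066 , -0.17485424]))
small (array([ 0.52848804, -0.1767646 ]), 0.02239113426208496, 728, array([ 0.52841505, -0.17618875]))
[ 0.53499337 -0.16998446  0.18000173]
[ 0.52764117 -0.17828053]
at [ 0.5279 -0.1784  0.0396] want [ 0.5276 -0.1783  0.0392] hit FalseTraceback (most recent call last):
  File "<stdin>", line 7, in <module>
  File "h.py", line 56, in pick
    gripper_to(w-.004,f_grip=f); hold(.2); p=observe(); print("grip",p["opening"].round(4),p["ft_force"].round(2),p["time_s"])
                                                                     ^^^^^^^^^^^^^^^^^^
AttributeError: 'float' object has no attribute 'round'
```

```bash
sed -i 's/p\["opening"\].round(4)/round(float(p["opening"]),4)/' h.py; python3 - <<'E'
from h import *
p=observe(); print("grip",p["opening"],p["ft_force"].round(2),p["time_s"])
lift()
c,im,d,o=snap(); cv2.imwrite("pics/s1.png",im[:,:,::-1]); im,_=get_image("scene"); cv2.imwrite("pics/s1s.png",cv2.resize(im[180:330,180:380],None,fx=4,fy=4)[:,:,::-1]); print(o["opening"])
E
```

```text
grip 0.019913442687778025 [-0.55  0.55  4.7 ] 9.5333
0.019557234726503375
```

View pics/s1.png

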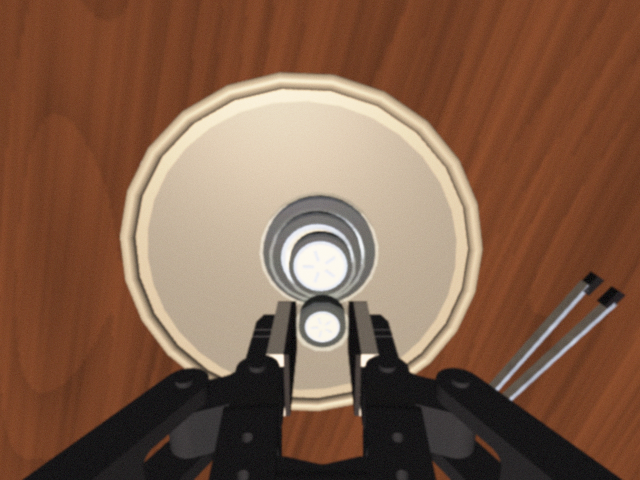

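View pics/s1s.png

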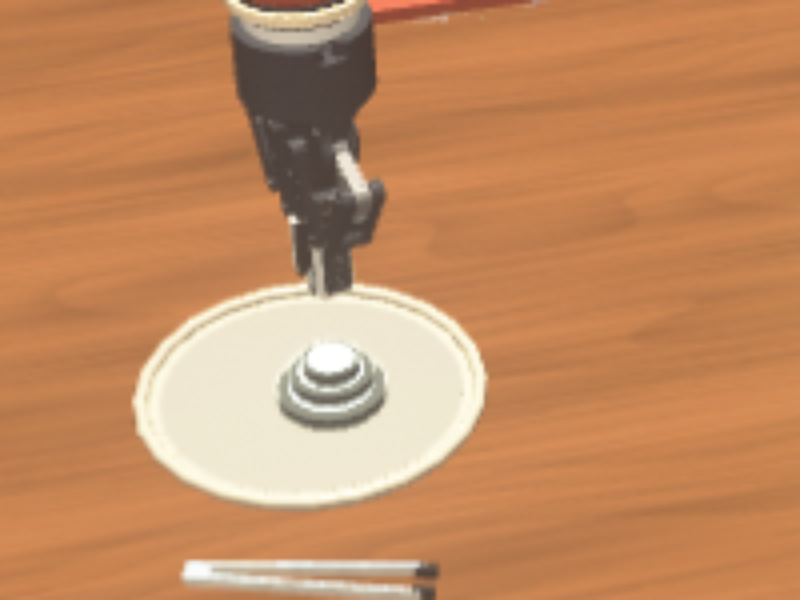

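Small capsule is held between the pads at (322,325) and the rest of the stack is undisturbed. Next I check it is level.

```bash
cat >> h.py <<'E'
def level(c,d,o,k):
    C=cloud(c,d); P=tool(C,o).reshape(-1,3); w=DIA[k]
    s=P[(np.hypot(P[:,1]-.001,P[:,2])<w*.5+.003)&(abs(P[:,0]+TIP*0+.005+ret(w))<.012)&(abs(P[:,1]-.001)<w/2-.002)]
    med=np.median(s[:,0]); s=s[abs(s[:,0]-med)<.004]
    a,*_=np.linalg.lstsq(np.c_[s[:,1:],np.ones(len(s))],s[:,0],rcond=None)
    print("held top: x_tool med",med.round(4),"expect",round(-(.010-TIP)-ret(w),4),"slopes deg",np.rad2deg(a[:2]).round(1),"centre yz",s[:,1:].mean(0).round(4),"n",len(s))
    t=P[(abs(P[:,0]-med)<.002)&(np.hypot(P[:,1]-.001,P[:,2])<w/2+.006)&(abs(P[:,1]-.001)<w/2-.001)]
    print(" z ext",t[:,2].min().round(4),t[:,2].max().round(4))
E
python3 - <<'E'
from h import *
c,im,d,o=snap(); level(c,d,o,"small"); print(o["opening"],o["eef_pos"],o["ft_force"])
E
```

```text
held top: x_tool med -0.0032 expect -0.0046 slopes deg [-0.  -2.6] centre yz [ 0.001  -0.0026] n 2254
 z ext -0.0125 0.0097
0.019651414230728966 [ 0.52745869 -0.17821032  0.08903671] [-0.31616367  0.4980425   0.67510547]
```

```bash
python3 - <<'E'
from h import *
place("small")
c,im,d,o=snap(); cv2.imwrite("pics/s2.png",im[:,:,::-1]); print(o["time_s"])
E
```

```text
placed at [0.5077 0.2879 0.0247] want [0.5078 0.2879 0.0242] hit True [-1.13  0.09  5.33] open 0.0197
16.225
```

View pics/s2.png

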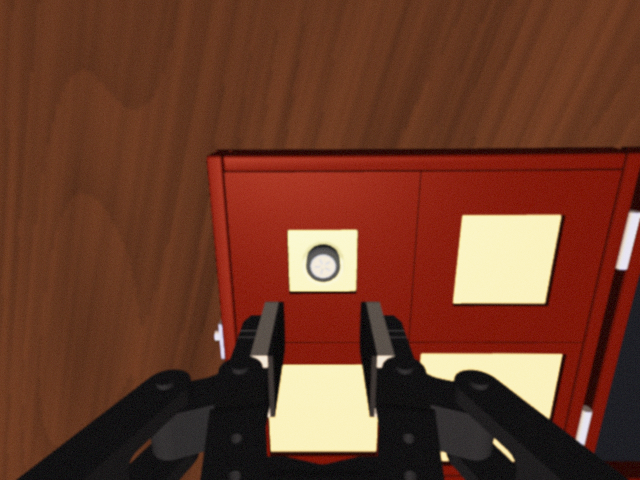

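Small capsule is flat at (322,262) in its compartment. Next the medium one.

```bash
cat >> h.py <<'E'
def cycle(k,near=(.527,-.177)):
    gripper_to(DIA[k]+.010)
    move_l([.530,-.172,.18],feed=.35,rotation=list(down(A))); hold(.25)
    c,im,d,o=snap(); L=layer(c,d,k,near); print(k,L)
    if abs(L[1]-DIA[k])>.002: raise SystemExit("bad fit")
    pick(k,L[0]-BIAS,f=30); lift(); hold(.1)
    c,im,d,o=snap(); cv2.imwrite(f"pics/{k}_held.png",im[:,:,::-1]); level(c,d,o,k); print(o["opening"],o["time_s"])
def finish(k):
    place(k); c,im,d,o=snap(); cv2.imwrite(f"pics/{k}_put.png",im[:,:,::-1]); print(o["time_s"])
E
python3 - <<'E'
from h import *
cycle("medium")
E
```

```text
medium (array([ 0.52718182, -0.17714291]), 0.03708000564575195, 1939, array([ 0.5268641 , -0.17644819]))
at [ 0.5267 -0.179   0.0308] want [ 0.5264 -0.1788  0.0304] hit False
grip 0.0339 [-1.98  1.41  4.97] 21.2333
held top: x_tool med -0.0019 expect -0.0058 slopes deg [ 0.1 -0.9] centre yz [ 0.001 -0.003] n 6404
 z ext -0.0199 0.0168
0.034109763705971775 22.325
```

View pics/medium_held.png

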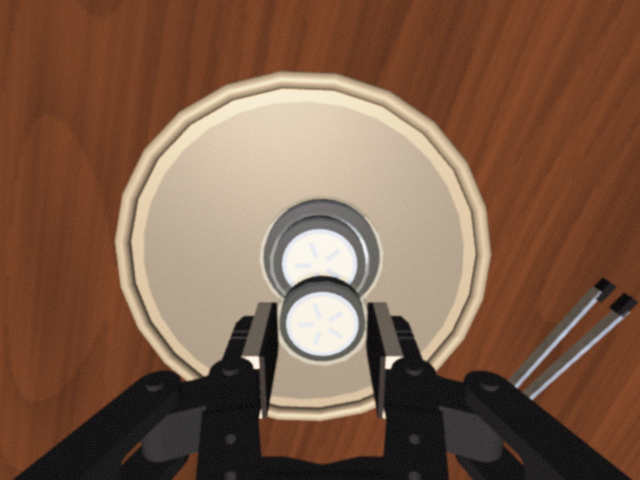

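```bash
python3 - <<'E'
from h import *
c,im,d,o=snap(); level(c,d,o,"medium"); print(o["opening"],o["eef_pos"],o["ft_force"])
C=cloud(c,d)
for r in (300,310,320,330,340,350): print(r,tool(C[r,322],o).round(4),C[r,322].round(4))
for u in (250,262,270,372,378): print(u,tool(C[310,u],o).round(4),tool(C[330,u],o).round(4))
for x in fingers(c,d,o): print(x)
E
```

```text
held top: x_tool med -0.0019 expect -0.0058 slopes deg [ 0.  -0.9] centre yz [ 0.001 -0.003] n 6400
 z ext -0.0203 0.0168
0.033782204798014547 [ 0.52634972 -0.17878039  0.08045787] [0.35584302 0.56341036 0.33864557]
300 [-0.002   0.0012 -0.012 ] [ 0.5242 -0.1669  0.0824]
310 [-0.0018  0.0012 -0.0077] [ 0.5254 -0.171   0.0823]
320 [-0.0022  0.0012 -0.0037] [ 0.5265 -0.1749  0.0827]
330 [-0.0017  0.0012  0.0009] [ 0.5278 -0.1793  0.0822]
340 [-0.002   0.0012  0.0051] [ 0.529  -0.1834  0.0825]
350 [-0.0024  0.0012  0.0093] [ 0.5301 -0.1874  0.0829]
250 [ 0.0777 -0.0411  0.0357] [-0.0236 -0.022  -0.0124]
262 [nan nan nan] [-0.0232 -0.0182 -0.0121]
270 [-0.0105 -0.0171 -0.0125] [-0.0211 -0.0159 -0.0109]
372 [-0.0101  0.0189 -0.0122] [-0.0191  0.0179 -0.0097]
378 [-0.0092  0.0211 -0.0118] [-0.0222  0.0195 -0.0115]
(7838, array([-0.0206, -0.0016, -0.001 ,  0.0039]), array([-0.004 , -0.0224, -0.016 ]), array([ 0.0078, -0.0003,  0.016 ]))
(8321, array([-0.0179, -0.0015, -0.0009,  0.0037]), array([-0.0039,  0.    , -0.016 ]), array([0.0076, 0.0247, 0.0159]))
```

The capsule is held level, but I used the wrong sign for the pad retraction, so the grip is only about 2 mm deep. It is stable, so I'll place this one consistently and then fix the sign for the larger ones.

```bash
sed -i 's/feed=.2); hold(.1)/feed=.15); hold(.1)/' h.py; python3 - <<'E'
from h import *
finish("medium")
E
sed -i 's/z=UND\[k\]+TIP+ret(w)/z=UND[k]+TIP-ret(w)/; s/z=.019+TIP+ret(w)/z=.019+TIP-ret(w)/; s/-(.010-TIP)-ret(w)/-(.010-TIP)-ret(w)/' h.py; grep -n "TIP" h.py
```

```text
placed at [0.5995 0.3152 0.0261] want [0.5996 0.3152 0.0254] hit True [-0.96  0.49  4.09] open 0.034
28.9667
41:TIP=.0053
51:    E=list(down(A)); z=UND[k]+TIP-ret(w)
60:    w=DIA[k]; E=list(down(A)); xy=INS[k]+dxy; z=.019+TIP-ret(w)
69:    s=P[(np.hypot(P[:,1]-.001,P[:,2])<w*.5+.003)&(abs(P[:,0]+TIP*0+.005+ret(w))<.012)&(abs(P[:,1]-.001)<w/2-.002)]
72:    print("held top: x_tool med",med.round(4),"expect",round(-(.010-TIP)-ret(w),4),"slopes deg",np.rad2deg(a[:2]).round(1),"centre yz",s[:,1:].mean(0).round(4),"n",len(s))
```

View pics/medium_put.png

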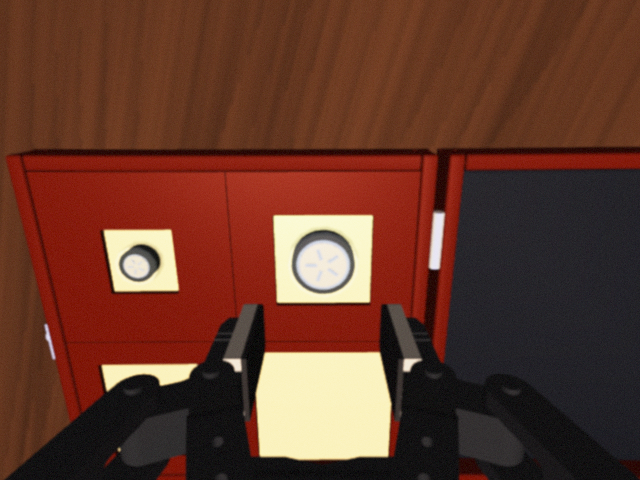

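Medium capsule is flat in its compartment at (323,262). Next the large one.

```bash
python3 - <<'E'
from h import *
cycle("large")
E
```

```text
large (array([ 0.52524927, -0.17735184]), 0.052210437774658204, 3616, array([ 0.52505836, -0.17640376]))
at [ 0.5248 -0.1792  0.0163] want [ 0.5245 -0.179   0.0159] hit False
grip 0.0499 [-1.88  0.96  5.71] 34.1417
held top: x_tool med -0.0063 expect -0.0081 slopes deg [ 0.  -0.4] centre yz [ 0.0011 -0.0035] n 13406
 z ext -0.0279 0.0244
0.04982071695653163 35.2333
```

View pics/large_held.png

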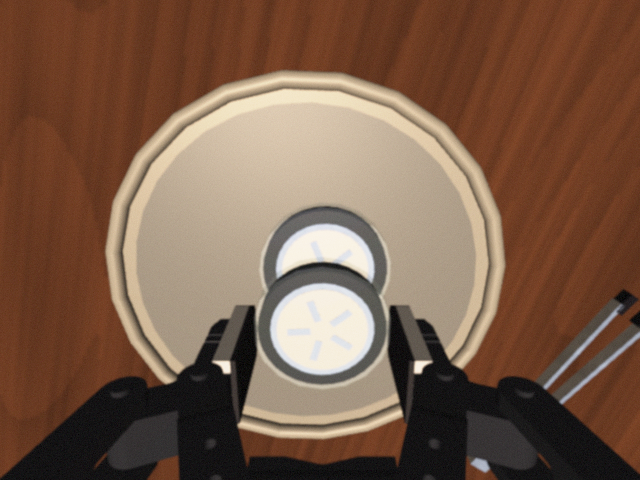

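Large capsule held level and well gripped, with XL still in the tray at (325,262). Placing it and picking up XL.

```bash
python3 - <<'E'
from h import *
finish("large")
E
```

```text
placed at [0.5346 0.1959 0.0217] want [0.5346 0.1959 0.0209] hit True [ 0.16 -0.96  3.43] open 0.0499
40.9833
```

View pics/large_put.png

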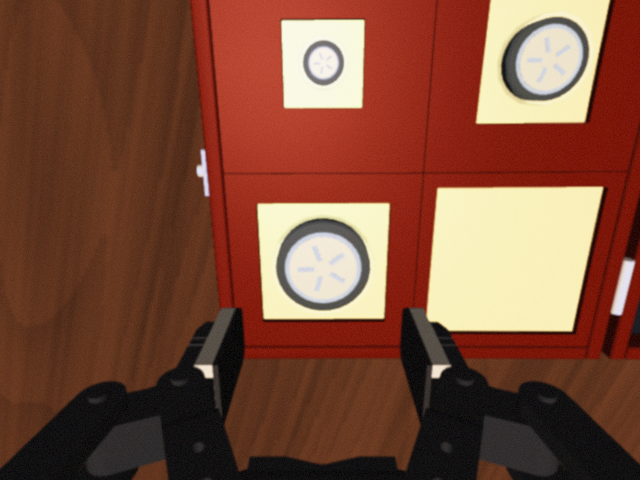

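Large capsule is flat at (323,263) inside its compartment. Now XL.

```bash
python3 - <<'E'
from h import *
cycle("xl")
E
```

```text
xl (array([ 0.52638159, -0.17813782]), 0.06695789337158203, 5671, array([ 0.52621824, -0.17702805]))
at [ 0.5259 -0.18    0.0029] want [ 0.5256 -0.1798  0.0025] hit False
grip 0.0651 [-1.88  1.41  6.  ] 45.9167
held top: x_tool med -0.0098 expect -0.0115 slopes deg [ 0.1 -0.1] centre yz [ 0.0011 -0.004 ] n 23370
 z ext -0.0352 0.0325
0.06469213071880502 47.0083
```

View pics/xl_held.png

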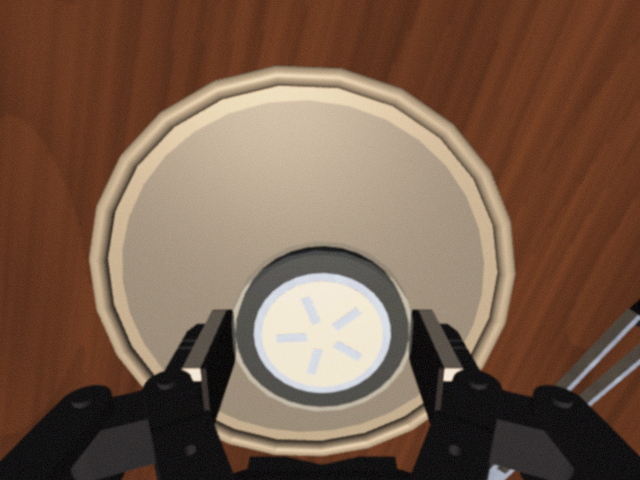

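```bash
python3 - <<'E'
from h import *
finish("xl")
p=observe()["eef_pos"]; move_l([.57,.23,.25],feed=.2); hold(.3)
c,im,d,o=snap(); cv2.imwrite("pics/final_w.png",im[:,:,::-1])
C=cloud(c,d).reshape(-1,3)
for k in DIA:
    q=INS[k]+BIAS; s=C[np.hypot(C[:,0]-q[0],C[:,1]-q[1])<DIA[k]*.35]
    a,*_=np.linalg.lstsq(np.c_[s[:,:2]-q,np.ones(len(s))],s[:,2],rcond=None); print(k,np.rad2deg(a[:2]).round(1),"top z",a[2].round(4))
for n in("scene","side"):
    im,_=get_image(n); cv2.imwrite(f"pics/final_{n}.png",im[:,:,::-1])
print(observe()["time_s"])
E
```

```text
placed at [0.6271 0.2231 0.0183] want [0.6271 0.2231 0.0175] hit True [-0.5   0.14  3.96] open 0.0649
53.0417
xl [-187.5  442.1] top z 0.09
large [-72.  474.6] top z 0.0742
medium [-0.5 -0.8] top z 0.0281
small [ 0.4 -0. ] top z 0.0281
54.6
```

View pics/final_w.png

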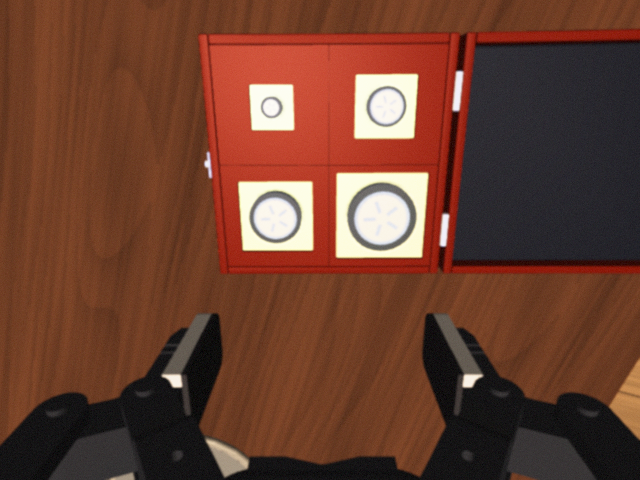

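View pics/final_scene.png

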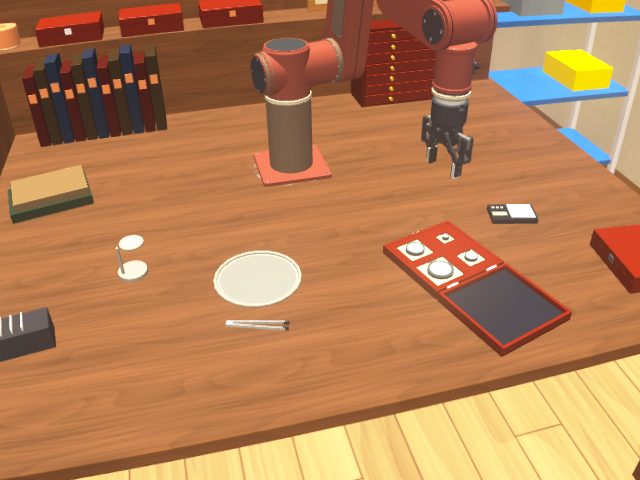

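All four capsules sit inside their compartments: small (271,107), medium (386,106), large (275,217), XL (382,216). The loupe and scale are unmoved. The XL and large plane fits were polluted by gripper points, so I'll re-check those before handing in.

```bash
python3 - <<'E'
from h import *
c,im,d,o=snap(); C=cloud(c,d).reshape(-1,3); C=C[C[:,2]<.05]; ok=True
for k in DIA:
    q=INS[k]+BIAS; s=C[np.hypot(C[:,0]-q[0],C[:,1]-q[1])<DIA[k]*.35]
    a,*_=np.linalg.lstsq(np.c_[s[:,:2]-q,np.ones(len(s))],s[:,2],rcond=None); print(k,np.rad2deg(a[:2]).round(1),"top z",a[2].round(4))
    ok&=abs(a[2]-.028)<.002 and np.abs(np.rad2deg(a[:2])).max()<3
print(ok,observe()["time_s"])
if ok: job_done()
E
```

```text
xl [0.1 0. ] top z 0.0282
large [-0.  -0.1] top z 0.0282
medium [-0.  -0.4] top z 0.0281
small [-0.3 -1. ] top z 0.0282
True 54.65
the job is handed in; nothing more can be done
```

All four capsules are in the coin box, each lying flat, coin face up, in the compartment of its size. I took the stack apart from the top: small, medium, large, then XL, and handed the job in at about 55 s of the 102 s allowed.

- **Setting down:** each capsule was lowered until light contact, and the lowering stopped on force (3.4 to 5.3 N up on the tool) before the fingers opened.
- **Last checks:** tops of all four measured 28.1–28.2 mm. That matches the expected 29 mm once the wrist depth camera's roughly 1 mm low reading is allowed for. Tilt was 1° or less, and the final pictures show every capsule within its compartment and the loupe and scale where they were.
- **What went wrong:** a sign error in my fingertip correction gave the medium capsule a grip of only about 2 mm. It stayed level and was placed properly, and I fixed the sign before the large and XL capsules.
- **Checks that disagreed:** the first flatness check for XL and large gave nonsense because gripper points were mixed in. Repeating it without those points gave the figures above.

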